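Load the vial tray under the photometer's spring flap

ROBOT

A 6-joint arm with a two-finger parallel gripper is mounted at the origin on the work surface. World frame = base frame: x ahead of the robot, y to its left, z up, the work surface at z = 0. Lengths are in m, angles in rad, forces in N, time in s.
With the tool pointing down it reaches from about 0.35 to 0.775 m from the base axis. Payload 5.5 kg.
Tool frame: the origin (TCP) lies midway between the tips of the shut fingers; the grasp point (between the pads) lies 19 mm behind it; z points along the fingers, y is the line along which they close (so a half turn about z gives the same grasp; the last joint's range is limited). The gripper opens to 85 mm and grips with 20 to 120 N. Pads are 22 mm wide; open, the fingers measure 114 mm over their backs; the gripper's body (76 mm by 85 mm) begins 54 mm behind the grasp point. The pads swing forward as they close: fully open they stand 13 mm farther back than shut.
Start: joints at [1.077, 0.313, 0.046, 1.304, 0, 1.431], TCP at [0.199, 0.539, 0.231] pointing down, gripper open.
Joint ranges: [-2.76, 2.76], [-0.86, 1.69], [-1.03, 1.26], [-2.2, 2.34], [-1.47, 1.5], [-3.14, 3.14]. Speed limits (rad/s): [2.57, 2.57, 3.14, 3.14, 3.14, 3.14].

INTERFACE

Orientations are given as a unit quaternion [w, x, y, z].
In Python, from workcell import telemetry, imaging, env gives the robot as it stands. The module is installed in compiled form; this text tells all that it offers.
- The arm moves only by the tool step_arm, never from a script. Its argument "moves" is a list of rows, each a list of 3 entries, a list of its own where there are three numbers: the shift along the tool's x, y, z in mm, then the turn, a rotation vector about the tool's x, y, z in rad, then the finger opening in mm, from 0 to 85.4. A call has 1 to 8 rows; each row is the pose to reach, as a shift and turn from the pose commanded when the call began, along the tool's axes at that moment; what a row does not reach only later rows make up. A row lasts 1/12 s, in which the tool goes at most 41.7 mm and 7.16 degrees, less where a joint would pass 70% of its speed; a pose out of reach is approached as far as the arm can. A call with a gripper value outside its range is refused whole. The fingers move at their own pace and stop on an object; "grip_force" is the grip in N (left out, the last holds). Time passes only in rows, so rows that repeat a pose let the fingers close. It gives the time, the measured TCP pose, the force, the opening and the grip force at its end, in the units of the state.
- telemetry.get_state(): the state, without advancing time (a new reading comes with each control period).
- imaging.read_camera(name): name is "scene" or "top" or "wrist"; returns the picture (480x640x3 uint8, red, green, blue); there is no depth.
- imaging.camera_params(name): a dict with "camera_matrix" (3x3 intrinsics, pixels), "pose" (4x4, takes a point from camera to world coordinates). Camera axes: x right, y up, looking along -z (the intrinsics and any distortion apply to the point x, -y, -z); pixel columns grow to the right and rows downward; lengths in m; the calibration is good to about 2 mm. A picture is of the moment at which its call begins: read the wrist's pose just before it. camera_params takes no time and is no camera call; for the wrist camera it gives the pose at the moment of the call.
- env.hand_in(): hands the job in; it is judged then, once.
The state is a dict: "clock": time; "joint_pos": joint angles; "qvel": joint speeds; "tau": joint torques, N m; "tcp_pos": TCP position; "orientation": TCP orientation; "wrist_force": force on the tool from outside, world axes, zero at the start; "ft_torque": the same for the moment, N m; "finger_gap": finger opening in m; "grip_force": force on a finger pad.
Only numpy, scipy, OpenCV 4.12 (cv2) and the standard library are available. Lean on these libraries where they do the work, as an engineer would, in place of code of your own. Each camera call takes 0.05 s, during which the arm holds its last target. There are 200 camera calls.

TASK

Load the orange vial tray into the photometer: with one fingertip under its metal lip lift the spring-closed smoked flap and hold it up clear of the vials, while the other fingertip pushes the tray by its thumb plate along the lane under the flap until it is fully home against the end stop. Then take the fingers out so that the flap shuts over the vials. Only push the tray, never pinch, ram, lift or tip it, and leave the glassware and tools around the photometer where they stand.

Things in the scene. Friction and masses are not known exactly. Their poses are not given: they have to be found in the camera images.
- photometer: White bench photometer, 242 x 330 mm, fixed. Origin on the bench (z = 0) straight under bay_entrance; z up, x away from the operator, y along the loading lane from the covered bay to the open shelf, so the tray is loaded to -y. In this frame (mm): rear housing, 106 high behind the flap (68 high behind the shelf), behind x = 115; optics tower, 120 high, to -y of y = -114.
- bay_entrance (a point): Middle of the covered bay's entrance, on the lane's floor: x 0, y 0, z 50 mm in the photometer's frame, with its axes. The floor (deck) is level at this height, from x = -42 mm (front edge, a straight drop to the bench) back to a fence at x = +32.5 mm (28 mm high in the bay, 12 mm along the shelf), and from y = -39 to +150 mm.
- front_rail (a point): Front guide rail, on the deck, at the bay's entrance: x -35, y 0, z 50 mm in the photometer's frame. 5 mm high, 5 mm thick, straight from y = -42 to +85 mm, then flared out; with the fence it makes a lane 65 mm wide for the 60 mm wide tray.
- end_stop (a point): Foot of the end stop, a black block 28 mm high: its face lies across the lane, 39 mm to -y of bay_entrance. The tray's leading face rests on it when home.
- flap (a joint): Angle of the smoked clear flap, rad: 0 shut, grows as its lip is lifted, up to 0.9. Hinge along y at x 112, z 95 mm of the photometer's frame. Spring and weight always push it shut, softly damped, about 2 to 3 N at the lip. It covers y -100 to 0 mm. Its skirt just touches the vial caps at 0.08 to 0.10 rad; 0.2 rad clears them well.
- skirt (a point): Middle of the lower edge of the end skirt hanging from the flap across the front half of the entrance: 3 mm thick (y -3 to 0), from x -46 to -4 mm in the photometer's frame, reaching down to 11 mm above the deck when shut, so that only the tray's flat foot passes under it. Moves with the flap.
- lip (a point): Lower front edge, mid-length, of the flap's aluminium finger lip: a ledge 4 mm thick, 18 mm deep in x, 120 mm long in y. Shut, it spans x -65 to -47, y -100 to +20 mm in the photometer's frame, its underside 24 mm above the deck (z 74 mm), with the flap's clear front panel behind and above it. Free space under and before it. Moves with the flap.
- tray: Orange vial tray, loose, 0.11 to 0.21 kg. Origin: centre of its block's underside; axes as the photometer's when straight. Block 60 (x) by 30 (y) by 16 mm high with eight fixed green-capped vials, tops 22 mm up. Slides easily on the deck. Starts in the lane on the shelf, block 6 to 20 mm outside the entrance. Home, its origin lies 24 mm to -y of bay_entrance.
- thumb_plate (a point): Middle of the outer (+y) face of the tray's upright thumb plate, 17 mm above the deck: plate 56 wide (x), 4 thick, 34 mm high; this face is 37 mm to +y of the tray's origin. A flat foot 60 mm wide and 5 mm thick joins it to the block. Push here; when the tray is home the plate stays outside, 13 mm to +y of bay_entrance.
- tube_rack: Orange rack of 15 green-capped tubes, 70 x 115 x 118 mm, loose, to the right of the photometer. Origin: centre of the underside.
- amber_bottle: Amber bottle with red cap, 68 mm wide, 150 mm high, loose, to the left of the photometer. Origin: centre of the underside.
- sample_vial: Small clear vial with green cap, 28 mm wide, 55 mm high, loose, beyond the left end of the loading shelf. Origin: centre of the underside.
- spatula: Thin steel lab spatula with a black grip, 206 mm long, 12 mm wide, 8 mm high, lying along its own x on the bench in front of the photometer, loose. Origin: middle of its length, on the bench.
- wash_bottle: White wash bottle with blue cap, 70 mm wide, 170 mm high, loose, at the right. Origin: centre of the underside.
- acrylic_stand: Clear acrylic test-tube stand, 90 x 160 x 136 mm, loose, at the right. Origin: centre of the underside.
There are look-alikes about, which are no part of the job. Of the things like the tray, leave any that is blue or turquoise; of the rest the smaller one is meant.

How it is judged:
On the way, in this order (a step that is already met when the one before it is completed fails the run):
1. the flap is lifted while the tray is still outside (value of joint flap above 0.13 rad and y of tray in the frame of bay_entrance above 0.011 m), for 0.1 s.
2. the tray is home against the end stop while the flap is still held up (y of tray in the frame of bay_entrance below -0.0205 m and value of joint flap above 0.12 rad), for 0.1 s.
At the end, for the whole second after the job is handed in: The tray lies flat on the deck in the bay, within 4 mm of the end stop (its origin at least 20 mm to -y of bay_entrance and within 6 mm of the lane's centre line) and at rest, and the flap is shut (below 0.03 rad) (y of tray in the frame of bay_entrance below -0.02 m and x of tray in the frame of bay_entrance between -0.006 and 0.006 m and z of tray in the frame of bay_entrance below 0.003 m and angle between tray's own z axis and vertical below 0.05 rad and value of joint flap below 0.03 rad and linear speed of tray below 0.01 m/s); the robot touches nothing.
It fails at once if the flap comes down on the vials while the tray is on its way in (value of joint flap below 0.105 rad and y of tray in the frame of bay_entrance between -0.017 and 0.009 m).
It fails at once if the tray is lifted or tipped (height (world z) of tray above 0.058 m or angle between tray's own z axis and vertical above 0.2 rad).
It fails at once if the tray falls off the deck (height (world z) of tray below 0.04 m).
It fails at once if the tray is pinched or rammed (over 35 N) (contact force between the fingers and tray above 35 N).
It fails at once if a bystander is moved (distance of any of tube_rack, amber_bottle, sample_vial, spatula, wash_bottle, acrylic_stand from where it was at the start of the episode above 0.015 m).
It also fails if it takes over 51 s, if anything falls off the work surface, if the arm or the gripper's body presses on something with over 40 N, if the wrist force passes 120 N, or if a joint passes its speed limit or range.

## Working session

There is one attempt and no reset: what is moved stays moved. The work goes in short steps, Python scripts to look and compute and a tool call to move; the robot and the scene stay as the last step left them, time stands still between calls to the robot, and variables do not carry over. Pictures are saved under pics/ and viewed, at most 10 in all, crops included, and the job is handed in when it is done.

Besides the shell and the picture viewer there is one more tool, called after "Request:" by a JSON object that holds its "op" and its "data". step_arm: Moves the arm, as the interface text tells. Its arguments: {"type":"object","properties":{"moves":{"type":"array"},"grip_force":{"type":"number"}},"required":["moves"]}

```bash
mkdir -p pics; python3 - <<'E'
from workcell import telemetry, imaging
import cv2,numpy as np
s=telemetry.get_state();print({k:np.round(v,3).tolist() for k,v in s.items()})
for n in("scene","top"):
    p=imaging.camera_params(n);print(n,np.round(p["camera_matrix"],1).tolist(),np.round(p["pose"],3).tolist(),[k for k in p])
    cv2.imwrite(f"pics/{n}0.png",imaging.read_camera(n)[:,:,::-1])
E
```

```text
{'clock': 0.0, 'joint_pos': [1.077, 0.314, 0.045, 1.304, 0.0, 1.431], 'qvel': [-0.002, -0.001, 0.0, -0.001, -0.001, 0.001], 'tau': [-0.0, -48.063, 29.853, 0.02, 0.0, -0.0], 'tcp_pos': [0.199, 0.539, 0.23], 'orientation': [-0.0, 0.176, 0.984, -0.001], 'wrist_force': [0.132, -0.363, -0.317], 'ft_torque': [-0.026, 0.024, -0.008], 'grip_force': 0.0, 'finger_gap': 0.085}
scene [[456.8, 0.0, 313.7], [0.0, 456.8, 239.4], [0.0, 0.0, 1.0]] [[-0.585, -0.592, 0.554, 1.139], [0.81, -0.443, 0.383, 0.277], [0.019, 0.673, 0.739, 0.828], [0.0, 0.0, 0.0, 1.0]] ['camera_matrix', 'pose']
top [[445.0, 0.0, 316.9], [0.0, 445.0, 244.2], [0.0, 0.0, 1.0]] [[-0.024, 0.996, -0.089, 0.465], [-1.0, -0.024, 0.0, -0.126], [-0.002, 0.089, 0.996, 1.353], [0.0, 0.0, 0.0, 1.0]] ['camera_matrix', 'pose']
```

View pics/scene0.png

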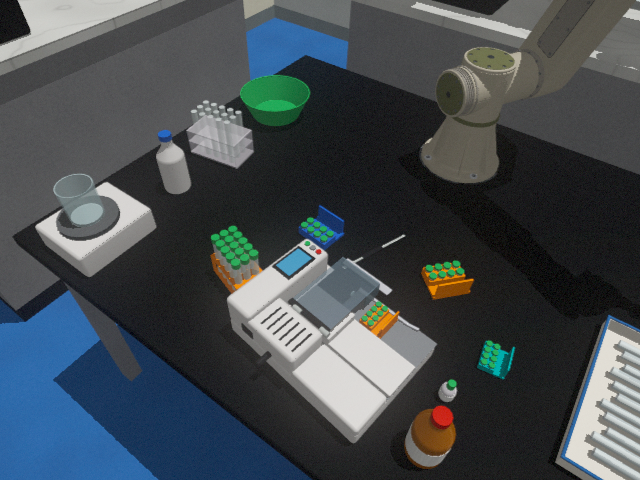

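View pics/top0.png

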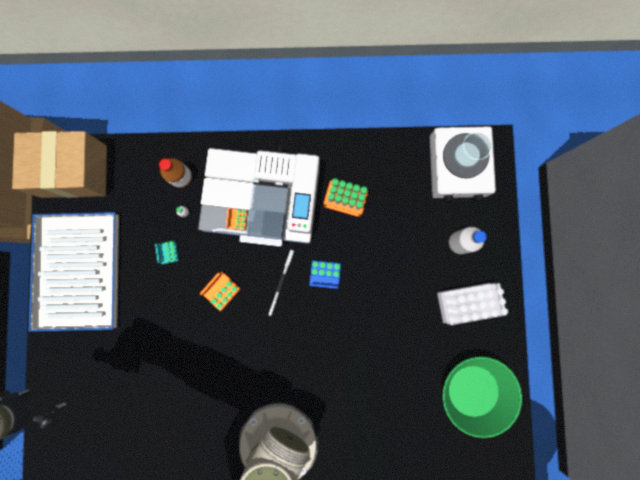

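The tray on the photometer's shelf (top image ~237,218) is the small orange one. The larger orange tray on the bench (220,290) is a look-alike, and there are blue and turquoise ones as well. The shelf's open end points to world +y (image left), and the flap and lip face the robot (lip at ~263,241). Next is a rough pose, and a check of where the wrist camera looks.

```bash
cat > h.py <<'E'
from workcell import telemetry, imaging
import cv2,numpy as np
from scipy.spatial.transform import Rotation as Ro
def cam(n):
    p=imaging.camera_params(n);return p["camera_matrix"],p["pose"]
def ray(c,uv):
    K,P=c;d=np.linalg.inv(K)@[uv[0],uv[1],1];d=P[:3,:3]@[d[0],-d[1],-d[2]];return P[:3,3],d
def onz(c,uv,z):
    o,d=ray(c,uv);return o+d*(z-o[2])/d[2]
def proj(c,X):
    K,P=c;q=P[:3,:3].T@(np.asarray(X)-P[:3,3]);q=K@[q[0],-q[1],-q[2]];return q[:2]/q[2]
def tool():
    s=telemetry.get_state();w,x,y,z=s["orientation"];return np.array(s["tcp_pos"]),Ro.from_quat([x,y,z,w]).as_matrix(),s
E
python3 - <<'E'
from h import *
c=cam("top")
for nm,uv,z in [("shelf front-left",(200,232),.05),("tray",(237,219),.06),("lip L",(240,243),.075),("lip R",(283,244),.075),("tower front R",(311,241),.12),("tower back R",(320,155),.12),("housing back L",(208,150),.068),("vial",(182,211),.05),("spat1",(291,252),.005),("spat2",(271,313),.005),("bottle",(165,164),.15)]:
    print(nm,onz(c,uv,z).round(3))
t,R,s=tool();K,P=cam("wrist");print(K.round(1).tolist());print((R.T@(P[:3,3]-t)).round(3),(R.T@P[:3,:3]).round(3).tolist())
E
```

```text
shelf front-left [0.626 0.218 0.05 ]
tray [0.661 0.107 0.06 ]
lip L [0.588 0.096 0.075]
lip R [ 0.582 -0.028  0.075]
tower front R [ 0.585 -0.109  0.12 ]
tower back R [ 0.829 -0.14   0.12 ]
housing back L [0.867 0.19  0.068]
vial [0.69  0.271 0.05 ]
spat1 [ 0.564 -0.046  0.005]
spat2 [0.382 0.017 0.005]
bottle [0.805 0.288 0.15 ]
[[340.2, 0.0, 315.9], [0.0, 340.2, 238.1], [0.0, 0.0, 1.0]]
[ 0.074  0.001 -0.143] [[-0.001, 0.957, 0.291], [1.0, 0.001, 0.0], [0.0, 0.291, -0.957]]
```

Request:
{"op": "step_arm", "data": {"moves": [[[-528, -273, -20], [0, 0, -2.8], 85], [[-528, -273, -20], [0, 0, -2.8], 85], [[-528, -273, -20], [0, 0, -2.8], 85], [[-528, -273, -20], [0, 0, -2.8], 85], [[-528, -273, -20], [0, 0, -2.8], 85], [[-528, -273, -20], [0, 0, -2.8], 85], [[-528, -273, -20], [0, 0, -2.8], 85], [[-528, -273, -20], [0, 0, -2.8], 85]]}}

```text
clock: 0.77
tcp_pos: [0.4031, 0.3165, 0.2412]
orientation: [-0.0, -0.273, 0.962, 0.0]
wrist_force: [0.6, 0.9, -0.5]
finger_gap: 0.0849
grip_force: 0.0
```

```bash
cat >> h.py <<'E'
def goto(p,R1):
    t,R,s=tool();print("shift",(R.T@(np.array(p)-t)*1000).round(1),"rot",Ro.from_matrix(R.T@R1).as_rotvec().round(3),"q",np.round(s["joint_pos"],2),"t",round(s["clock"],2))
def down(h):
    x=np.array([np.cos(h),np.sin(h),0]);z=np.array([0,0,-1.]);return np.c_[x,np.cross(z,x),z]
E
python3 -c "
from h import *
t,R,s=tool();print(t.round(3),R.round(2).tolist(),s['wrist_force']);goto([.6,.1,.25],down(-.68))"
```

```text
[0.403 0.317 0.241] [[-0.85, -0.53, -0.0], [-0.53, 0.85, -0.0], [0.0, 0.0, -1.0]] [ 0.57817529  0.9152963  -0.48586231]
shift [ -53.9 -287.7   -8.8] rot [ 1.000e-03 -0.000e+00 -1.909e+00] q [ 0.51  0.19 -0.09  1.29  0.   -0.04] t 0.77
```

Request:
{"op": "step_arm", "data": {"moves": [[[-54, -288, -9], [0, 0, -1.91], 85], [[-54, -288, -9], [0, 0, -1.91], 85], [[-54, -288, -9], [0, 0, -1.91], 85], [[-54, -288, -9], [0, 0, -1.91], 85], [[-54, -288, -9], [0, 0, -1.91], 85], [[-54, -288, -9], [0, 0, -1.91], 85], [[-54, -288, -9], [0, 0, -1.91], 85], [[-54, -288, -9], [0, 0, -1.91], 85]]}}

```text
clock: 1.43
tcp_pos: [0.6012, 0.0962, 0.2495]
orientation: [-0.0, -0.682, 0.731, -0.001]
wrist_force: [0.1, 1.3, 0.6]
finger_gap: 0.0851
grip_force: 0.0
```

```bash
python3 -c "
from h import *
goto([.6,.1,.25],down(-.68))"
```

```text
shift [-3.7  1.5 -0.5] rot [-0.    -0.001 -0.961] q [ 0.03  0.38  0.18  1.37 -0.   -1.47] t 1.43
```

Request:
{"op": "step_arm", "data": {"moves": [[[-4, 1, 0], [0, 0, -0.96], 85], [[-4, 1, 0], [0, 0, -0.96], 85], [[-4, 1, 0], [0, 0, -0.96], 85], [[-4, 1, 0], [0, 0, -0.96], 85], [[-4, 1, 0], [0, 0, -0.96], 85], [[-4, 1, 0], [0, 0, -0.96], 85], [[-4, 1, 0], [0, 0, -0.96], 85], [[-4, 1, 0], [0, 0, -0.96], 85]]}}

```text
clock: 2.1
tcp_pos: [0.5974, 0.1043, 0.2498]
orientation: [0.0, 0.943, -0.332, -0.001]
wrist_force: [-0.3, -0.1, -0.5]
finger_gap: 0.0848
grip_force: 0.0
```

```bash
python3 - <<'E'
from h import *
goto([.6,.1,.25],down(-.68))
K,P=cam("wrist");np.savez("w1.npz",K=K,P=P);im=imaging.read_camera("wrist");cv2.imwrite("pics/w1.png",im[:,:,::-1])
E
```

```text
shift [ 4.8  1.7 -0.2] rot [0.001 0.001 0.003] q [ 0.04  0.37  0.18  1.38  0.   -2.42] t 2.1
```

View pics/w1.png

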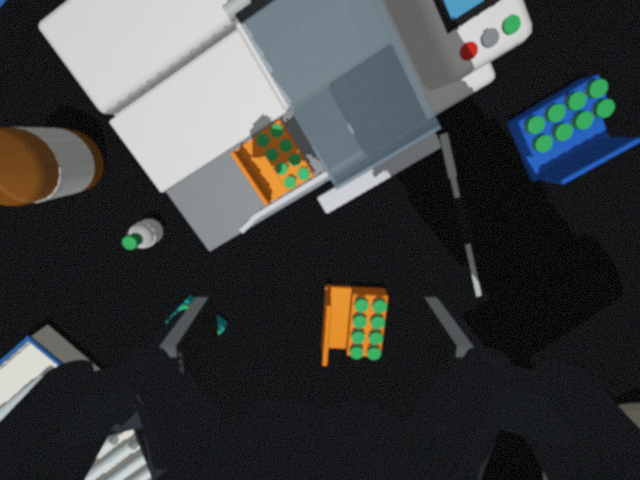

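The wrist view shows the deck's front-left corner (~210,250), the lip (front-left ~325,212 to right ~440,145), the orange tray (~275,160) and the rail (243,230). I'll zoom in for exact corners.

```bash
python3 - <<'E'
import cv2
im=cv2.imread("pics/w1.png")[95:265,155:455]
im=cv2.convertScaleAbs(im,alpha=1.3)
cv2.imwrite("pics/w1c.png",cv2.resize(im,(780,442),interpolation=cv2.INTER_CUBIC))
E
```

```text
(no output)
```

View pics/w1c.png

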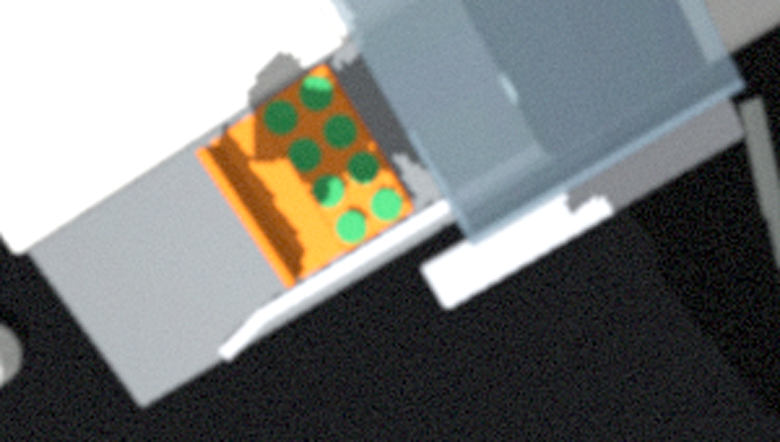

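```bash
python3 - <<'E'
from h import *
from scipy.optimize import least_squares
d=np.load("w1.npz");c=(d["K"],d["P"])
F=[((143,406),(-42,150,50)),((447,308),(-65,20,78)),((421,267),(-47,20,78)),((745,132),(-65,-100,78)),((252,330),(-37.5,85,55))]
px=lambda q:(155+(q[0]+.5)/2.6-.5,95+(q[1]+.5)/2.6-.5)
W=np.array([onz(c,px(q),f[2]/1e3) for q,f in F]);f=np.array([g for _,g in F])/1e3
def T(v,a): return np.c_[v[0]+a[:,0]*np.cos(v[2])-a[:,1]*np.sin(v[2]),v[1]+a[:,0]*np.sin(v[2])+a[:,1]*np.cos(v[2])]
r=least_squares(lambda v:(T(v,f[:4])-W[:4,:2]).ravel(),[.65,.08,-.05]);v=r.x
print("pose",v.round(4),"res mm",((T(v,f)-W[:,:2])*1e3).round(1).tolist())
np.save("pose.npy",v)
inv=lambda w:np.array([np.cos(v[2])*(w[0]-v[0])+np.sin(v[2])*(w[1]-v[1]),-np.sin(v[2])*(w[0]-v[0])+np.cos(v[2])*(w[1]-v[1])])*1e3
for n,q,z in [("plate top back",(199,152),.084),("plate top front",(291,285),.084),("lead front",(411,208),.066),("lead back",(328,66),.066)]: print(n,inv(onz(c,px(q),z)).round(1))
# cross-check in top view
print("top px lip L/R, deck corner:",[proj(cam("top"),[*T(v,np.array([a])/1e3)[0],a[2]/1e3]).round(1).tolist() for a in [(-65,20,78),(-65,-100,78),(-42,150,50)]])
K,P=cam("top")
for n,uv,z in [("spat",(291,252),.005),("spat2",(271,313),.005),("vial",(182,211),.05)]: print(n,inv(onz((K,P),uv,z)).round(0))
E
```

```text
pose [ 0.6553  0.0669 -0.134 ] res mm [[-0.1, 0.3], [0.1, 0.3], [0.3, -0.0], [-0.3, -0.6], [-0.6, -6.9]]
plate top back [26.2 63.5]
plate top front [-28.   62.2]
lead front [-28.6  13. ]
lead back [28.2 12.3]
top px lip L/R, deck corner: [[240.1, 241.0], [281.4, 245.6], [199.0, 229.4]]
spat [ -76. -124.]
spat2 [-264.  -86.]
vial [  7. 207.]
```

```bash
cat > plan.py <<'E'
from h import *
V=np.load("pose.npy")
RP=Ro.from_euler("z",V[2]).as_matrix();OP=np.array([V[0],V[1],0])*1e3
def ori(phi,p,rho):
    z=np.array([np.cos(p)*np.cos(phi),-np.cos(p)*np.sin(phi),-np.sin(p)]);y0=np.array([-np.sin(phi),-np.cos(phi),0]);x0=np.cross(y0,z)
    y=np.cos(rho)*y0+np.sin(rho)*x0;return np.c_[np.cross(y,z),y,z]
G=np.array([[x,y,z] for x in(-11,11) for y in(42.5,57) for z in np.arange(-60,-12,1)])
B=np.array([[x,-y,-13] for x in(-11,11) for y in(42.5,57)])
BODY=np.array([[x,y,-73] for x in(-42,42) for y in(-42,42)])
def lip(pts):  # needed flap angle, radius x of deepest point on lip
    x=pts[:,0]-112;z=pts[:,2]-95;r=np.hypot(x,z);th=np.arctan2(z,-x)+np.arcsin(21/r);xf=np.sqrt(r*r-441)
    k=xf<177;return (th[k].max() if k.any() else -1),(xf.min())
def solve(R,theta,yB,reach=163,drop=0):
    """TCP (photometer frame, mm): A's deepest point at flap radius `reach`, holding flap at theta (drop mm lower), B's inner tip at y>=yB"""
    from scipy.optimize import fsolve
    b=(B@R.T);f=lambda q:np.array([lip(G@R.T+[q[0],0,q[1]])[1]-reach,(lip(G@R.T+[q[0],0,q[1]])[0]-theta)*170])
    q=np.array([-25.,80.])
    for _ in range(60): e=f(q);q=q+[e[0]*.5,-e[1]*.5]
    return np.array([q[0],yB-b[:,1].min(),q[1]-drop])
def info(t,R):
    b=B@R.T+t;i=b[:,1].argmin();a=G@R.T+t
    print(t.round(1),"B contact",b[i].round(1),"B zmin",b[:,2].min().round(1),"A y",a[:,1].min().round(0),a[:,1].max().round(0),"lip",np.round(lip(a),3),"body",(BODY@R.T+t).round(0).tolist())
def world(t,R): return (RP@t+OP)/1e3,RP@R
E
python3 - <<'E'
from plan import *
for p,phi,r1,r2 in [(.5,.6,-.2,.2),(.35,.6,-.2,.2),(.35,.6,-.25,.15),(.5,.7,-.25,.15)]:
    print(p,phi,r1,r2)
    R=ori(phi,p,r1);info(solve(R,0,74,drop=4),R)
    R=ori(phi,p,r2);info(solve(R,.18,74),R)
t=world(*[solve(ori(.6,.5,-.2),0,74,drop=4),ori(.6,.5,-.2)])
d=np.load("w1.npz");tt,R,_=tool();print([proj((d["K"],d["P"]),tt+R@(np.array(q)/1e3)).round(0) for q in [(11,42.5,-13),(-11,42.5,-13),(11,-42.5,-13),(-11,-42.5,-13)]])
E
```

```text
0.5 0.6 -0.2 0.2
[-16.1  40.2  51.6] B contact [ 4.3 74.  74.8] B zmin 55.8 A y -1.0 43.0 lip [-2.50000e-02  1.63809e+02] body [[-54.0, 126.0, 58.0], [-107.0, 63.0, 43.0], [-31.0, 90.0, 130.0], [-84.0, 27.0, 115.0]]
[-28.2  32.   74.2] B contact [-12.   74.   82.5] B zmin 61.0 A y -12.0 26.0 lip [  0.18 163.  ] body [[-82.0, 109.0, 66.0], [-122.0, 36.0, 80.0], [-40.0, 100.0, 138.0], [-80.0, 28.0, 153.0]]
0.35 0.6 -0.2 0.2
[-15.9  38.3  56.8] B contact [ 1.8 74.  79.3] B zmin 59.1 A y -3.0 41.0 lip [-2.50000e-02  1.63723e+02] body [[-54.0, 124.0, 51.0], [-105.0, 59.0, 35.0], [-40.0, 94.0, 128.0], [-91.0, 30.0, 113.0]]
[-25.3  31.4  77.6] B contact [-10.   74.   84.3] B zmin 61.3 A y -10.0 27.0 lip [  0.18 163.  ] body [[-77.0, 107.0, 56.0], [-119.0, 36.0, 72.0], [-45.0, 105.0, 133.0], [-86.0, 33.0, 149.0]]
0.35 0.6 -0.25 0.15
[-15.2  39.5  58.9] B contact [ 2.4 74.  83.2] B zmin 63.2 A y -1.0 44.0 lip [-2.50000e-02  1.63723e+02] body [[-52.0, 126.0, 55.0], [-103.0, 63.0, 36.0], [-40.0, 93.0, 132.0], [-92.0, 30.0, 112.0]]
[-24.3  31.9  79.5] B contact [-8.4 74.  88.2] B zmin 65.7 A y -10.0 29.0 lip [  0.18 163.  ] body [[-74.0, 109.0, 60.0], [-118.0, 38.0, 71.0], [-44.0, 103.0, 138.0], [-87.0, 32.0, 149.0]]
0.5 0.7 -0.25 0.15
[-12.2  43.8  52.6] B contact [11.6 74.  77.4] B zmin 58.7 A y 8.0 55.0 lip [-2.50000e-02  1.63833e+02] body [[-39.0, 133.0, 61.0], [-99.0, 78.0, 43.0], [-23.0, 92.0, 132.0], [-83.0, 37.0, 114.0]]
[-23.9  34.7  75.1] B contact [-2.9 74.  85.3] B zmin 64.3 A y -6.0 37.0 lip [  0.18 163.  ] body [[-68.0, 118.0, 68.0], [-117.0, 50.0, 79.0], [-29.0, 102.0, 141.0], [-78.0, 34.0, 152.0]]
[array([419., 292.]), array([414., 338.]), array([216., 292.]), array([220., 338.])]
```

```bash
python3 - <<'E'
from plan import *
for p,phi,r1,r2,th in [(.3,.6,-.2,.3,.21),(.35,.55,-.2,.3,.22),(.25,.6,-.2,.27,.2)]:
    print(p,phi,r1,r2)
    R=ori(phi,p,r1);t=solve(R,0,76,drop=4);info(t,R);b=t-60*R[:,2];goto(*world(b,R))
    R=ori(phi,p,r2);info(solve(R,th,74),R)
E
```

```text
0.3 0.6 -0.2 0.3
[-15.8  39.6  58.6] B contact [ 0.9 76.  80.8] B zmin 60.2 A y -1.0 43.0 lip [-2.30000e-02  1.63693e+02] body [[-53.0, 125.0, 49.0], [-104.0, 60.0, 33.0], [-43.0, 98.0, 127.0], [-93.0, 33.0, 112.0]]
shift [-22.4 -36.3 173.5] rot [0.09  1.272 0.224] q [ 0.04  0.37  0.18  1.38  0.   -2.43] t 2.15
[-26.3  32.3  78.9] B contact [-21.1  74.   60.7] B zmin 56.7 A y -9.0 30.0 lip [  0.21 163.  ] body [[-81.0, 103.0, 50.0], [-120.0, 33.0, 74.0], [-47.0, 110.0, 127.0], [-87.0, 40.0, 151.0]]
0.35 0.55 -0.2 0.3
[-17.4  39.4  57.2] B contact [-1.6 76.  79.7] B zmin 59.4 A y -4.0 39.0 lip [-2.50000e-02  1.63714e+02] body [[-60.0, 123.0, 51.0], [-108.0, 56.0, 36.0], [-44.0, 94.0, 129.0], [-92.0, 27.0, 113.0]]
shift [-22.8 -32.4 172.1] rot [0.117 1.218 0.183] q [ 0.04  0.37  0.18  1.38  0.   -2.43] t 2.15
[-28.8  31.6  79.9] B contact [-26.4  74.   62.7] B zmin 58.6 A y -12.0 25.0 lip [  0.22 163.  ] body [[-88.0, 101.0, 56.0], [-123.0, 28.0, 79.0], [-52.0, 107.0, 131.0], [-86.0, 34.0, 154.0]]
0.25 0.6 -0.2 0.27
[-15.7  39.   60.1] B contact [ 0.1 76.  81.9] B zmin 61.0 A y -2.0 42.0 lip [-2.40000e-02  1.63672e+02] body [[-53.0, 124.0, 46.0], [-103.0, 59.0, 30.0], [-45.0, 99.0, 126.0], [-95.0, 33.0, 110.0]]
shift [-22.8 -35.8 174.9] rot [0.094 1.322 0.221] q [ 0.04  0.37  0.18  1.38  0.   -2.43] t 2.15
[-24.7  32.4  79.4] B contact [-18.1  74.   61.3] B zmin 57.6 A y -9.0 31.0 lip [  0.2 163. ] body [[-77.0, 104.0, 47.0], [-118.0, 34.0, 69.0], [-48.0, 111.0, 126.0], [-89.0, 41.0, 148.0]]
```

Request:
{"op": "step_arm", "data": {"moves": [[[-22, -36, 0], [0.09, 1.27, 0.22], 85], [[-22, -36, 0], [0.09, 1.27, 0.22], 85], [[-22, -36, 0], [0.09, 1.27, 0.22], 85], [[-22, -36, 0], [0.09, 1.27, 0.22], 85], [[-22, -36, 0], [0.09, 1.27, 0.22], 85], [[-22, -36, 0], [0.09, 1.27, 0.22], 85], [[-22, -36, 0], [0.09, 1.27, 0.22], 85], [[-22, -36, 0], [0.09, 1.27, 0.22], 85]]}}

```text
clock: 2.82
tcp_pos: [0.6025, 0.1466, 0.2518]
orientation: [0.125, 0.798, -0.372, 0.458]
wrist_force: [0.9, 0.7, -1.4]
finger_gap: 0.0852
grip_force: 0.0
```

```bash
python3 - <<'E'
from plan import *
for p,phi,r1,r2,th in [(.3,.6,-.2,.3,.21),(.25,.7,-.2,.3,.21)]:
    R=ori(phi,p,r1);t=solve(R,0,76,drop=4);b=t-60*R[:,2];goto(*world(b,R))
    R=ori(phi,p,r2);info(solve(R,th,74),R)
E
```

```text
shift [-144.7   24.7   96.1] rot [0.024 0.281 0.044] q [ 0.49  0.16 -0.5   0.4  -0.89 -2.03] t 2.82
[-26.3  32.3  78.9] B contact [-21.1  74.   60.7] B zmin 56.7 A y -9.0 30.0 lip [  0.21 163.  ] body [[-81.0, 103.0, 50.0], [-120.0, 33.0, 74.0], [-47.0, 110.0, 127.0], [-87.0, 40.0, 151.0]]
shift [-146.7   16.6   98.3] rot [-0.057  0.347  0.084] q [ 0.49  0.16 -0.5   0.4  -0.89 -2.03] t 2.82
[-22.7  33.6  79.9] B contact [-12.6  74.   60.7] B zmin 56.6 A y -3.0 39.0 lip [  0.21 163.  ] body [[-69.0, 109.0, 47.0], [-116.0, 43.0, 71.0], [-38.0, 115.0, 125.0], [-85.0, 50.0, 149.0]]
```

Request:
{"op": "step_arm", "data": {"moves": [[[-35, 4, 24], [-0.02, 0.12, 0.03], 85], [[-70, 8, 48], [-0.04, 0.24, 0.06], 85], [[-105, 12, 72], [-0.06, 0.35, 0.08], 85], [[-130, 15, 88], [-0.06, 0.35, 0.08], 85], [[-147, 17, 98], [-0.06, 0.35, 0.08], 85], [[-147, 17, 98], [-0.06, 0.35, 0.08], 85], [[-147, 17, 98], [-0.06, 0.35, 0.08], 85]]}}

```text
clock: 3.4
tcp_pos: [0.6072, 0.1515, 0.0716]
orientation: [0.195, 0.689, -0.388, 0.58]
wrist_force: [-0.5, -0.8, 0.8]
finger_gap: 0.0852
grip_force: 0.0
```

```bash
python3 - <<'E'
from plan import *
R=ori(.7,.25,-.2);t=solve(R,0,76,drop=4);b=t-60*R[:,2];goto(*world(b,R));goto(*world(t,R))
cv2.imwrite("pics/s2.png",imaging.read_camera("scene")[:,:,::-1]);w=imaging.read_camera("wrist")
K,P=cam("wrist");np.savez("w2.npz",K=K,P=P);cv2.imwrite("pics/w2.png",w[:,:,::-1])
for n,a in [("lip fl under",(-65,20,74)),("lip fr",(-65,-100,74)),("plate tops",(-28,63,84)),("",(28,63,84)),("deck c",(-42,150,50))]:
    print(n,proj((K,P),world(np.array(a,float),R)[0]).round(0))
E
```

```text
shift [ 2.8 -2.2 -0.1] rot [0.004 0.002 0.012] q [ 0.58  0.65 -0.65 -0.26 -1.28 -1.93] t 3.4
shift [ 2.9 -2.4 59.9] rot [0.004 0.002 0.012] q [ 0.58  0.65 -0.65 -0.26 -1.28 -1.93] t 3.4
lip fl under [404. 247.]
lip fr [502. 166.]
plate tops [298. 251.]
 [243. 225.]
deck c [184. 426.]
```

View pics/w2.png

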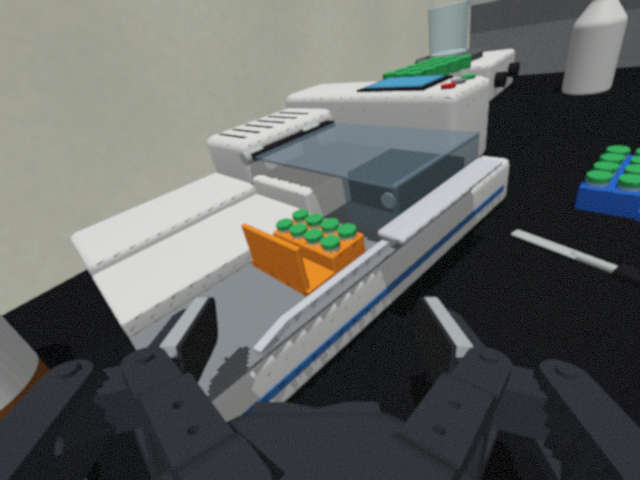

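The lip's near-left end shows at ~(402,243) and the plate top edge at (243,226)–(302,257). Both agree with the projections from my pose estimate. Next I slide straight in, so finger A (right) goes under the lip and finger B stays outside the plate.

Request:
{"op": "step_arm", "data": {"moves": [[[3, -2, 10], [0, 0, 0.01], 85], [[3, -2, 20], [0, 0, 0.01], 85], [[3, -2, 30], [0, 0, 0.01], 85], [[3, -2, 40], [0, 0, 0.01], 85], [[3, -2, 50], [0, 0, 0.01], 85], [[3, -2, 60], [0, 0, 0.01], 85], [[3, -2, 60], [0, 0, 0.01], 85]]}}

```text
clock: 4.08
tcp_pos: [0.6502, 0.1081, 0.065]
orientation: [0.19, 0.685, -0.394, 0.583]
wrist_force: [0.8, 0.2, -0.1]
finger_gap: 0.0855
grip_force: 0.0
```

```bash
python3 - <<'E'
from plan import *
R=ori(.7,.25,-.2);t=solve(R,0,76,drop=4);goto(*world(t,R));print(tool()[2]["wrist_force"].round(1) if hasattr(tool()[2]["wrist_force"],"round") else tool()[2]["wrist_force"])
w=imaging.read_camera("wrist");cv2.imwrite("pics/w3.png",w[:,:,::-1])
E
```

```text
shift [-5.2  2.2 -0.8] rot [ 0.003 -0.    -0.008] q [ 0.47  0.69 -0.71 -0.62 -1.21 -2.18] t 4.08
[ 0.8  0.2 -0.1]
```

View pics/w3.png

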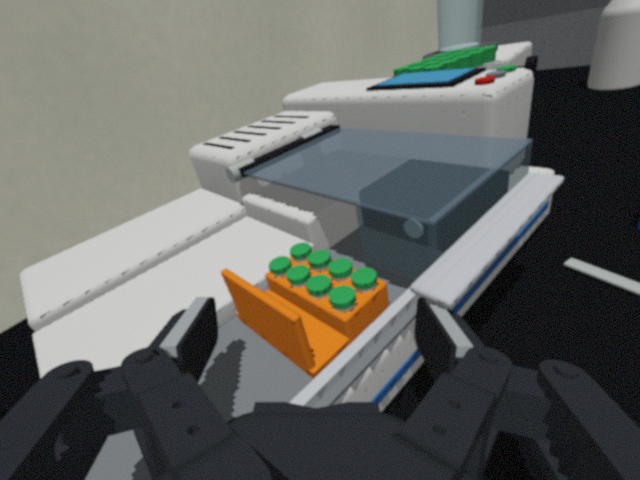

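```bash
python3 - <<'E'
from plan import *
R=ori(.7,.25,-.2);t=solve(R,0,76,drop=4);goto(*world(t,R))
tt,Rt,s=tool();c=cam("wrist");print(np.round(s["wrist_force"],1))
tp=RP.T@(tt*1e3-OP);Rp=RP.T@Rt;info(tp,Rp)
q=lambda a:proj(c,world(np.array(a,float),R)[0]).round(0).astype(int)
print("lip under fl,bl, top fl,bl",[q(a).tolist() for a in [(-65,20,74),(-47,20,74),(-65,20,78),(-47,20,78)]])
tips=[(x,y,-13) for x in(11,-11) for y in(42.5,57)]
print("A tip",[proj(c,tt+Rt@(np.array(a)/1e3)).round(0).tolist() for a in tips],[(Rp@a+tp).round(0).tolist() for a in tips])
im=cv2.imread("pics/w3.png")[250:400,330:530];cv2.imwrite("pics/w3c.png",cv2.resize(im,(800,600),interpolation=cv2.INTER_CUBIC))
E
```

```text
shift [-4.6  1.9 -0.3] rot [ 0.003  0.    -0.007] q [ 0.48  0.69 -0.71 -0.61 -1.21 -2.18] t 4.13
[-0.6  0.1 -0.1]
[-11.2  40.5  64.5] B contact [ 8.3 75.6 86.6] B zmin 65.7 A y 5.0 51.0 lip [7.00000e-03 1.61352e+02] body [[-39.0, 129.0, 51.0], [-96.0, 69.0, 34.0], [-35.0, 103.0, 131.0], [-91.0, 43.0, 114.0]]
lip under fl,bl, top fl,bl [[449, 308], [407, 290], [449, 300], [407, 282]]
A tip [[418.0, 292.0], [453.0, 292.0], [414.0, 338.0], [447.0, 338.0]] [[-49.0, 15.0, 70.0], [-58.0, 5.0, 67.0], [-50.0, 22.0, 49.0], [-60.0, 11.0, 46.0]]
```

View pics/w3c.png

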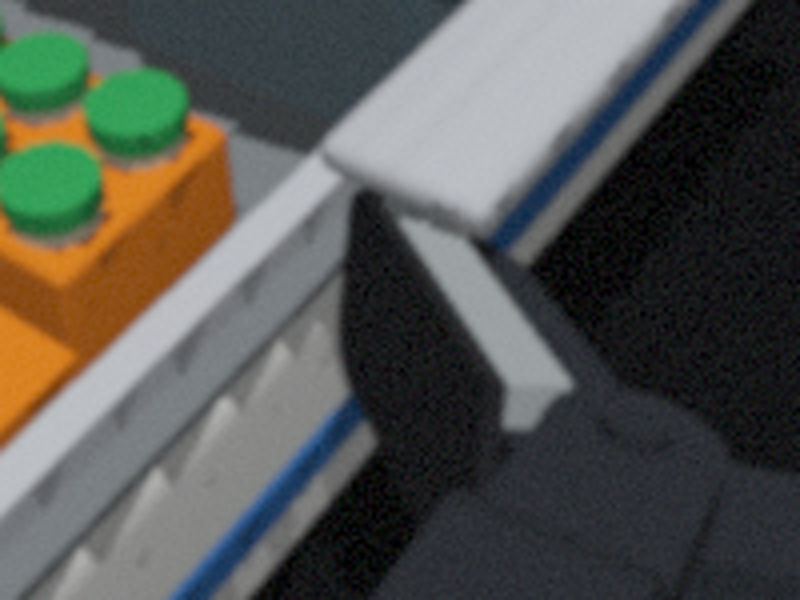

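A is seen under the lip, which hides its tip (crop ~380,190), as the model predicts. Next I plan the lift with a simultaneous roll.

```bash
cat >> plan.py <<'E'
def row(t,R):
    a,Rw=world(t,R);tt,Rt,_=tool();print((Rt.T@(a-tt)*1000).round(1).tolist(),Ro.from_matrix(Rt.T@Rw).as_rotvec().round(3).tolist())
def now():
    tt,Rt,s=tool();info(RP.T@(tt*1e3-OP),RP.T@Rt);print("F(P)",(RP.T@s["wrist_force"]).round(1),"q",np.round(s["joint_pos"],2),"t",round(s["clock"],2))
E
python3 - <<'E'
from plan import *
for k in range(1,9):
    f=k/8;R=ori(.7,.25,-.2+.5*f);row(solve(R,.21*f,75,reach=163),R)
E
```

```text
[1.7, 3.2, -1.3] [0.003, 0.0, -0.069]
[3.9, 4.5, -2.1] [0.003, 0.0, -0.132]
[6.2, 5.7, -2.9] [0.003, 0.001, -0.194]
[8.6, 6.7, -3.8] [0.003, 0.001, -0.257]
[10.8, 7.7, -4.7] [0.003, 0.001, -0.319]
[13.0, 8.5, -5.7] [0.003, 0.001, -0.382]
[14.7, 8.9, -7.0] [0.003, 0.001, -0.444]
[15.8, 8.9, -8.6] [0.003, 0.001, -0.507]
```

Request:
{"op": "step_arm", "data": {"moves": [[[2, 3, -1], [0, 0, -0.07], 85], [[4, 4.5, -2], [0, 0, -0.13], 85], [[6, 5.5, -3], [0, 0, -0.19], 85], [[8.5, 6.5, -4], [0, 0, -0.26], 85], [[11, 7.5, -4.5], [0, 0, -0.32], 85], [[13, 8.5, -5.5], [0, 0, -0.38], 85], [[15, 9, -7], [0, 0, -0.44], 85], [[16, 9, -8.5], [0, 0, -0.5], 85]]}}

```text
clock: 4.8
tcp_pos: [0.6362, 0.105, 0.0786]
orientation: [0.33, 0.762, -0.209, 0.516]
wrist_force: [-0.6, -1.5, -2.2]
finger_gap: 0.0852
grip_force: 1.3
```

```bash
python3 - <<'E'
from plan import *
now()
R=ori(.7,.25,.3);row(solve(R,.21,75,reach=163),R)
c=cam("scene");cv2.imwrite("pics/s4.png",cv2.resize(imaging.read_camera("scene")[240:400,240:460,::-1],(770,560),interpolation=cv2.INTER_CUBIC))
cv2.imwrite("pics/w4.png",imaging.read_camera("wrist")[:,:,::-1])
E
```

```text
[-24.   35.3  78.6] B contact [-14.   75.6  59.5] B zmin 55.4 A y -2.0 41.0 lip [  0.201 164.263] body [[-70.0, 110.0, 46.0], [-117.0, 45.0, 70.0], [-39.0, 117.0, 124.0], [-86.0, 51.0, 148.0]]
F(P) [-0.3 -1.5 -2.2] q [ 0.48  0.65 -0.74 -0.59 -1.21 -2.68] t 4.8
[1.6, 0.1, 1.1] [0.001, 0.003, 0.0]
```

View pics/w4.png

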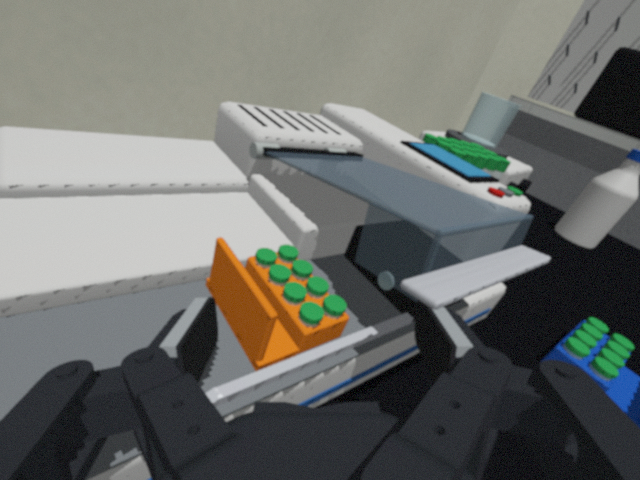

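The flap is up on A (−2.2 N at the wrist). The lip's left end is at (403,287)–(432,306) and B stands outside the plate. I'll work out the flap angle from those pixels.

```bash
python3 - <<'E'
from plan import *
c=cam("wrist")
def fl(x,y,z,th):
    X,Z=x-112,z-95;C,S=np.cos(th),np.sin(th);return world(np.array([112+X*C+Z*S,y,95-X*S+Z*C]),np.eye(3))[0]
for th in (.12,.15,.18,.21,.24): print(th,[proj(c,fl(*a,th)).round(0).tolist() for a in [(-47,20,78),(-65,20,78),(-65,20,74),(-65,-100,78)]])
print("plate",[proj(c,world(np.array(a,float),np.eye(3))[0]).round(0).tolist() for a in [(-28,64,84),(28,64,84)]])
R=ori(.7,.25,.3)
for y in (68,60,45,30,20,15): row(solve(R,.21,y,reach=163),R)
E
```

```text
0.12 [[389.0, 301.0], [423.0, 328.0], [420.0, 336.0], [538.0, 273.0]]
0.15 [[394.0, 292.0], [429.0, 318.0], [426.0, 326.0], [543.0, 266.0]]
0.18 [[398.0, 283.0], [435.0, 308.0], [431.0, 316.0], [548.0, 259.0]]
0.21 [[402.0, 274.0], [440.0, 296.0], [437.0, 305.0], [553.0, 251.0]]
0.24 [[406.0, 264.0], [446.0, 284.0], [443.0, 294.0], [558.0, 243.0]]
plate [[271.0, 316.0], [216.0, 236.0]]
[1.1, 5.7, 5.5] [0.0, 0.002, -0.002]
[0.5, 11.9, 10.4] [0.0, 0.002, -0.002]
[-0.5, 23.6, 19.8] [0.0, 0.002, -0.002]
[-1.6, 35.2, 29.2] [0.0, 0.002, -0.002]
[-2.3, 43.0, 35.4] [0.0, 0.002, -0.002]
[-2.7, 46.9, 38.6] [0.0, 0.002, -0.002]
```

Flap angle is ≈0.18 rad. I raise it 3 mm more for margin and start the push slowly.

Request:
{"op": "step_arm", "data": {"moves": [[[3, 2.3, 1.9], [0, 0, 0], 85], [[3, 4.7, 3.7], [0, 0, 0], 85], [[3, 6.2, 5], [0, 0, 0], 85], [[3, 7.8, 6.3], [0, 0, 0], 85], [[2.5, 9.3, 7.5], [0, 0, 0], 85], [[2, 10.9, 8.8], [0, 0, 0], 85], [[2, 13.2, 10.6], [0, 0, 0], 85], [[2, 15.5, 12.5], [0, 0, 0], 85]]}}

```text
clock: 5.57
tcp_pos: [0.6348, 0.0845, 0.0798]
orientation: [0.33, 0.762, -0.209, 0.516]
wrist_force: [-1.1, 2.1, -2.9]
finger_gap: 0.0852
grip_force: 1.5
```

```bash
cat >> plan.py <<'E'
def look():
    now();c=cam("wrist");im=imaging.read_camera("wrist");h=cv2.cvtColor(im,cv2.COLOR_RGB2HSV)
    m=cv2.inRange(h,(5,150,80),(20,255,255));m[360:]=0;n,l,st,ce=cv2.connectedComponentsWithStats(m);i=1+st[1:,4].argmax();ys,xs=np.where(l==i)
    e=xs.argmin();uv=(xs[e],ys[ys.size and e]);w=onz(c,uv,.084);print("plate top back corner px",uv,"P",(RP.T@(w*1e3-OP)).round(1))
    return im
E
python3 - <<'E'
from plan import *
im=look();cv2.imwrite("pics/w5.png",im[:,:,::-1])
E
```

```text
[-22.7  14.8  79.8] B contact [-12.6  55.1  60.7] B zmin 56.6 A y -22.0 20.0 lip [  0.21  163.002] body [[-69.0, 90.0, 47.0], [-116.0, 25.0, 71.0], [-37.0, 96.0, 125.0], [-85.0, 31.0, 149.0]]
F(P) [-1.4  2.  -2.9] q [ 0.45  0.64 -0.79 -0.69 -1.19 -2.74] t 5.57
plate top back corner px (np.int64(181), np.int64(288)) P [-0.5 69.9 84. ]
```

View pics/w5.png

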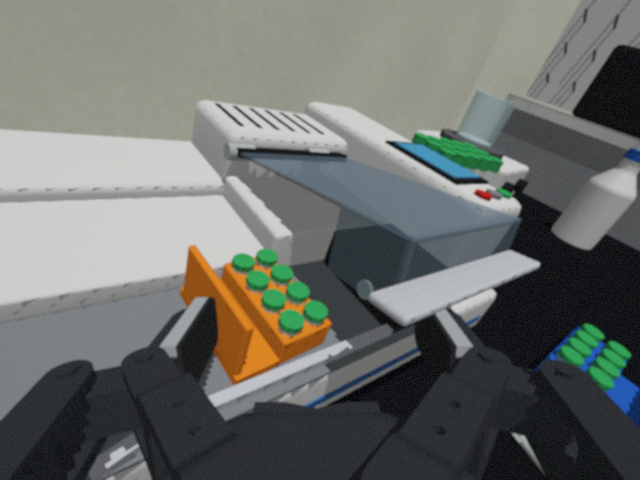

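B now presses on the plate (~2 N) and the flap is still high, with the skirt well above the vial caps. I keep pushing.

Request:
{"op": "step_arm", "data": {"moves": [[[0, 2.7, 2.2], [0, 0, 0], 85], [[-0.5, 5.4, 4.4], [0, 0, 0], 85], [[-0.5, 8.2, 6.6], [0, 0, 0], 85], [[-1, 10.9, 8.8], [0, 0, 0], 85], [[-1, 13.6, 10.9], [0, 0, 0], 85], [[-1.5, 16.3, 13.1], [0, 0, 0], 85], [[-1.5, 19, 15.3], [0, 0, 0], 85], [[-2, 21.8, 17.5], [0, 0, 0], 85]]}}

```text
clock: 6.28
tcp_pos: [0.6311, 0.0566, 0.0802]
orientation: [0.33, 0.762, -0.21, 0.516]
wrist_force: [-1.4, 1.4, -2.3]
finger_gap: 0.0849
grip_force: 1.5
```

```bash
sed -i 's/e=xs.argmin();uv=(xs\[e\],ys\[ys.size and e\])/e=ys.argmin();uv=(xs[e],ys[e])/' plan.py; python3 - <<'E'
from plan import *
look()
E
```

```text
[-22.6 -13.4  80.2] B contact [-12.5  27.   61.1] B zmin 56.9 A y -50.0 -8.0 lip [  0.212 162.98 ] body [[-69.0, 62.0, 48.0], [-116.0, -3.0, 72.0], [-37.0, 68.0, 125.0], [-84.0, 3.0, 149.0]]
F(P) [-1.6  1.2 -2.3] q [ 0.4   0.65 -0.85 -0.83 -1.16 -2.82] t 6.28
plate top back corner px (np.int64(191), np.int64(247)) P [25.  29.1 84. ]
```

Request:
{"op": "step_arm", "data": {"moves": [[[0, 2.3, 1.9], [0, 0, 0], 85], [[-0.3, 4.3, 3.4], [0, 0, 0], 85], [[-0.5, 5.8, 4.7], [0, 0, 0], 85], [[-0.5, 7, 5.6], [0, 0, 0], 85], [[-0.6, 7.8, 6.2], [0, 0, 0], 85], [[-0.7, 8.5, 6.9], [0, 0, 0], 85], [[-0.8, 9.3, 7.5], [0, 0, 0], 85]]}}

```text
clock: 6.92
tcp_pos: [0.6296, 0.0451, 0.0802]
orientation: [0.33, 0.762, -0.209, 0.516]
wrist_force: [-1.7, 2.0, -2.1]
finger_gap: 0.0849
grip_force: 1.5
```

```bash
python3 - <<'E'
from plan import *
look()
E
```

```text
[-22.6 -25.   80.2] B contact [-12.5  15.3  61.1] B zmin 56.9 A y -62.0 -20.0 lip [  0.212 162.947] body [[-69.0, 50.0, 48.0], [-116.0, -15.0, 72.0], [-37.0, 56.0, 125.0], [-84.0, -9.0, 149.0]]
F(P) [-1.9  1.7 -2.1] q [ 0.38  0.65 -0.87 -0.88 -1.14 -2.85] t 6.92
plate top back corner px (np.int64(193), np.int64(247)) P [24.9 16.7 84. ]
```

Request:
{"op": "step_arm", "data": {"moves": [[[0, 0.4, 0.3], [0, 0, 0], 85], [[0, 0.8, 0.6], [0, 0, 0], 85], [[-0.1, 1.2, 0.9], [0, 0, 0], 85], [[-0.1, 1.6, 1.2], [0, 0, 0], 85]]}}

```text
clock: 7.3
tcp_pos: [0.6292, 0.0432, 0.0802]
orientation: [0.33, 0.762, -0.209, 0.516]
wrist_force: [-0.1, 2.1, -2.9]
finger_gap: 0.085
grip_force: 1.5
```

Request:
{"op": "step_arm", "data": {"moves": [[[0, 0.4, 0.3], [0, 0, 0], 85], [[0, 0.8, 0.6], [0, 0, 0], 85]]}}

```text
clock: 7.47
tcp_pos: [0.6293, 0.0425, 0.0803]
orientation: [0.329, 0.762, -0.209, 0.516]
wrist_force: [-0.2, 4.8, -2.4]
finger_gap: 0.0852
grip_force: 2.9
```

```bash
python3 - <<'E'
from plan import *
look()
E
```

```text
[-22.5 -27.6  80.3] B contact [-12.4  12.8  61.3] B zmin 57.1 A y -65.0 -22.0 lip [  0.213 162.804] body [[-69.0, 48.0, 48.0], [-116.0, -18.0, 72.0], [-37.0, 54.0, 125.0], [-84.0, -12.0, 149.0]]
F(P) [-0.8  4.7 -2.4] q [ 0.38  0.65 -0.88 -0.9  -1.14 -2.85] t 7.47
plate top back corner px (np.int64(190), np.int64(247)) P [25.5 15.3 84. ]
```

Request:
{"op": "step_arm", "data": {"moves": [[[0, 0.4, 0.3], [0, 0, 0], 85], [[0, 0.4, 0.3], [0, 0, 0], 85], [[0, 0.4, 0.3], [0, 0, 0], 85]]}}

```text
clock: 7.77
tcp_pos: [0.6294, 0.0421, 0.0805]
orientation: [0.329, 0.762, -0.209, 0.517]
wrist_force: [0.4, 4.5, -2.8]
finger_gap: 0.0852
grip_force: 3.2
```

```bash
python3 - <<'E'
from plan import *
cv2.imwrite("pics/w6.png",look()[:,:,::-1])
t,R,_=tool();p=RP.T@(t*1e3-OP);Rp=RP.T@R
# rows: back off +y, then lower with reverse roll, 
row(p+[0,12,0],Rp)
for k in range(7,-1,-1):
    f=k/8;R=ori(.7,.25,-.2+.5*f);row(solve(R,.21*f,27,reach=164,drop=0 if k else 5),R)
E
```

```text
[-22.3 -28.   80.5] B contact [-12.2  12.4  61.4] B zmin 57.3 A y -65.0 -23.0 lip [  0.214 162.695] body [[-68.0, 47.0, 48.0], [-116.0, -18.0, 72.0], [-37.0, 53.0, 126.0], [-84.0, -12.0, 150.0]]
F(P) [-0.2  4.5 -2.8] q [ 0.38  0.65 -0.88 -0.9  -1.13 -2.85] t 7.77
plate top back corner px (np.int64(191), np.int64(247)) P [25.8 14.4 84. ]
[0.9, -9.3, -7.5] [0.0, 0.0, -0.0]
[-0.7, -11.2, -8.4] [0.001, 0.003, 0.061]
[-2.0, -12.4, -7.1] [0.001, 0.003, 0.124]
[-3.6, -14.2, -6.1] [0.001, 0.003, 0.186]
[-5.1, -16.1, -5.2] [0.001, 0.003, 0.249]
[-6.6, -18.1, -4.3] [0.001, 0.003, 0.311]
[-7.9, -20.2, -3.5] [0.001, 0.002, 0.374]
[-9.4, -22.4, -2.7] [0.001, 0.002, 0.436]
[-15.3, -26.2, -0.8] [0.001, 0.002, 0.499]
```

View pics/w6.png

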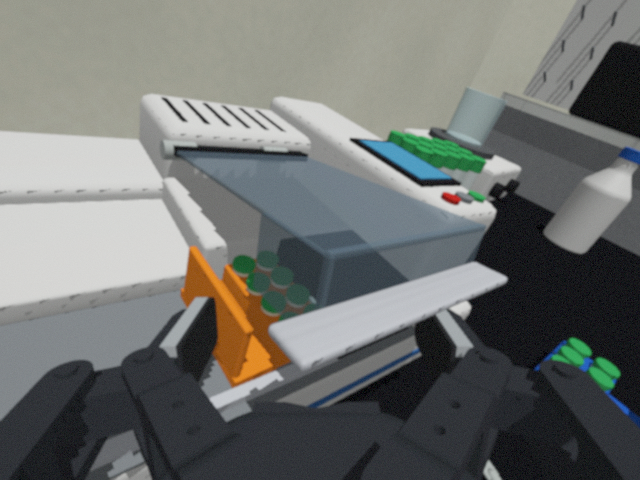

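Request:
{"op": "step_arm", "data": {"moves": [[[0, 0.4, 0.3], [0, 0, 0], 85], [[0, 0.8, 0.6], [0, 0, 0], 85], [[0, 0.8, 0.6], [0, 0, 0], 85]]}}

```text
clock: 8.07
tcp_pos: [0.6292, 0.0411, 0.0804]
orientation: [0.329, 0.762, -0.209, 0.517]
wrist_force: [0.6, 6.5, -1.8]
finger_gap: 0.0852
grip_force: 3.6
```

Request:
{"op": "step_arm", "data": {"moves": [[[0, 0.4, 0.3], [0, 0, 0], 85], [[0, 0.8, 0.6], [0, 0, 0], 85], [[0, 0.8, 0.6], [0, 0, 0], 85]]}}

```text
clock: 8.32
tcp_pos: [0.6294, 0.0409, 0.0804]
orientation: [0.328, 0.763, -0.209, 0.517]
wrist_force: [-1.3, 7.8, -3.1]
finger_gap: 0.085
grip_force: 5.2
```

The force now rises against the stop with no more travel, so the tray is home with the flap still up. Next I back B off, then lower the flap by reversing the roll.

Request:
{"op": "step_arm", "data": {"moves": [[[0.4, -5, -4], [0, 0, 0], 85], [[0.9, -10, -8.3], [0, 0, 0], 85], [[-0.7, -12, -9], [0, 0, 0.06], 85], [[-2, -13.4, -8], [0, 0, 0.12], 85], [[-3.6, -15.2, -7], [0, 0, 0.19], 85], [[-5, -17, -6], [0, 0, 0.25], 85], [[-6.6, -19, -5], [0, 0, 0.31], 85], [[-8, -21, -4.5], [0, 0, 0.37], 85]]}}

```text
clock: 8.98
tcp_pos: [0.6359, 0.0559, 0.0681]
orientation: [0.23, 0.71, -0.348, 0.568]
wrist_force: [-0.1, -1.6, -1.6]
finger_gap: 0.0853
grip_force: 1.0
```

```bash
python3 - <<'E'
from plan import *
look()
for k in (1,0):
    f=k/8;R=ori(.7,.25,-.2+.5*f);t=solve(R,.21*f,28,reach=164,drop=0 if k else 5);row(t,R)
for d in (20,40,60,80): row(t-d*R[:,2],R)
E
```

```text
[-17.8 -13.4  68.1] B contact [ 2.3 24.2 84.9] B zmin 63.6 A y -50.0 -5.0 lip [5.10000e-02 1.65292e+02] body [[-50.0, 73.0, 49.0], [-105.0, 10.0, 43.0], [-38.0, 55.0, 130.0], [-93.0, -8.0, 124.0]]
F(P) [ 0.1 -1.6 -1.6] q [ 0.4   0.68 -0.84 -0.86 -1.16 -2.45] t 8.98
plate top back corner px (np.int64(220), np.int64(259)) P [25.  10.4 84. ]
[-2.3, -5.0, -0.8] [0.005, 0.001, 0.063]
[-9.1, -6.3, 1.1] [0.005, 0.001, 0.125]
[-9.2, -6.2, -18.9] [0.005, 0.001, 0.125]
[-9.2, -6.1, -38.9] [0.005, 0.001, 0.125]
[-9.2, -6.0, -58.9] [0.005, 0.001, 0.125]
[-9.3, -5.9, -78.9] [0.005, 0.001, 0.125]
```

Request:
{"op": "step_arm", "data": {"moves": [[[-2.3, -5, -1], [0, 0, 0.06], 85], [[-6, -6, 0], [0, 0, 0.12], 85], [[-9, -6, 0], [0, 0, 0.12], 85], [[-9, -6, -10], [0, 0, 0.12], 85], [[-9, -6, -30], [0, 0, 0.12], 85], [[-9, -6, -55], [0, 0, 0.12], 85], [[-9, -6, -80], [0, 0, 0.12], 85], [[-9, -6, -90], [0, 0, 0.12], 85]]}}

```text
clock: 9.7
tcp_pos: [0.5805, 0.1291, 0.0838]
orientation: [0.195, 0.689, -0.387, 0.581]
wrist_force: [0.7, 1.1, -0.6]
finger_gap: 0.0846
grip_force: 0.0
```

```bash
python3 - <<'E'
from plan import *
im=look();c=cam("wrist");cv2.imwrite("pics/w7.png",im[:,:,::-1])
def fl(x,y,z,th):
    X,Z=x-112,z-95;C,S=np.cos(th),np.sin(th);return world(np.array([112+X*C+Z*S,y,95-X*S+Z*C]),np.eye(3))[0]
for th in (0,.03,.06): print(th,[proj(c,fl(*a,th)).round(0).tolist() for a in [(-47,20,78),(-65,20,78),(-65,-100,78)]])
E
```

```text
[-82.4  51.7  83.8] B contact [-62.9  87.2 105.2] B zmin 84.2 A y 15.0 62.0 lip [ -1.    230.894] body [[-111.0, 140.0, 70.0], [-167.0, 80.0, 54.0], [-106.0, 115.0, 149.0], [-162.0, 55.0, 134.0]]
F(P) [ 0.6  1.2 -0.6] q [ 0.57  0.59 -0.75 -0.33 -1.27 -1.96] t 9.7
plate top back corner px (np.int64(259), np.int64(213)) P [22.9 12.5 84. ]
0 [[318.0, 254.0], [340.0, 264.0], [451.0, 181.0]]
0.03 [[318.0, 248.0], [339.0, 256.0], [452.0, 175.0]]
0.06 [[316.0, 241.0], [338.0, 249.0], [453.0, 168.0]]
```

View pics/w7.png

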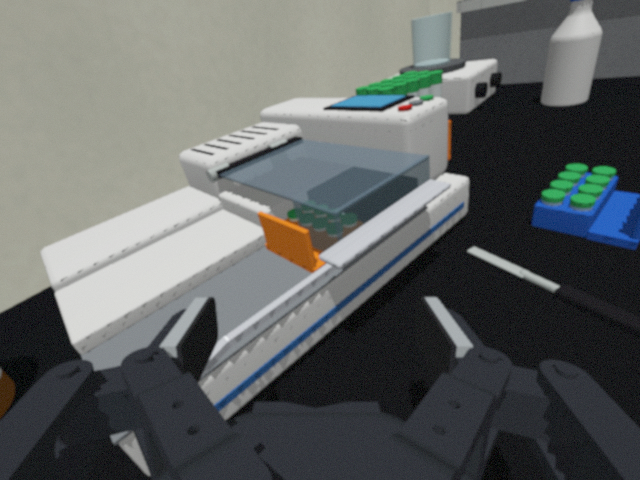

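Request:
{"op": "step_arm", "data": {"moves": [[[0, 0, 0], [0, 0, 0], 85], [[0, 0, 0], [0, 0, 0], 85], [[0, 0, 0], [0, 0, 0], 85], [[0, 0, 0], [0, 0, 0], 85]]}}

```text
clock: 10.08
tcp_pos: [0.5818, 0.1269, 0.0819]
orientation: [0.195, 0.688, -0.388, 0.581]
wrist_force: [-0.2, -0.2, -0.5]
finger_gap: 0.0854
grip_force: 0.0
```

```bash
python3 -c "
from workcell import env
print(env.hand_in())"
```

```text
the job is handed in; nothing more can be done
None
```

The tray is home against the end stop, the flap has shut over the vials and the fingers are clear, handed in at about 10 s; no verdict came back, and I viewed 11 pictures, one over the limit of 10.

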